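# Return the reagents to their colour-coded spill dishes

### The job

The measurement is finished: put each of the four capped reagent containers back in the spill dish of the same colour as its cap, standing upright and flat on the dish's floor inside the rim. Keep the containers upright and set them down rather than dropping them, and do not disturb the beaker or the cuvette rack.

Things in the scene. Friction and masses are not known exactly. Their poses are not given: they have to be found in the camera images.
- jar_red: amber glass jar with a paper label and a RED screw cap, a straight cylinder 54 mm in diameter (body and cap alike) and 95 mm tall; the cap is the top 24 mm. About 200 g, loose, standing upright on the bench at the start. Origin: centre of its underside; z is its axis, upwards.
- jar_blue: squat white plastic jar with a BLUE screw cap, a straight cylinder 58 mm in diameter (body and cap alike) and 64 mm tall; the cap is the top 24 mm. About 160 g, loose, standing upright on the bench at the start. Origin: centre of its underside; z is its axis, upwards.
- bottle_yellow: slim grey plastic bottle with a paper label and a YELLOW screw cap, a straight cylinder 42 mm in diameter (body and cap alike) and 106 mm tall; the cap is the top 24 mm. About 140 g, loose, standing upright on the bench at the start. Origin: centre of its underside; z is its axis, upwards.
- bottle_green: amber glass bottle with a paper label and a GREEN screw cap: body 52 mm in diameter up to 52 mm height, sloping shoulder to 63 mm, neck 24 mm in diameter, cap 32 mm in diameter from 76 mm to the top at 100 mm. About 170 g, loose, standing upright on the bench at the start. Origin: centre of its underside; z is its axis, upwards.
- dish_red: RED plastic spill dish, round and shallow, fixed to the bench: outer diameter 84 mm, inner diameter 76 mm, rim 12 mm high over the bench, flat inner floor 4 mm over the bench. Origin: centre of its underside, at bench height.
- dish_blue: BLUE plastic spill dish, round and shallow, fixed to the bench: outer diameter 88 mm, inner diameter 80 mm, rim 12 mm high over the bench, flat inner floor 4 mm over the bench. Origin: centre of its underside, at bench height.
- dish_yellow: YELLOW plastic spill dish, round and shallow, fixed to the bench: outer diameter 72 mm, inner diameter 64 mm, rim 12 mm high over the bench, flat inner floor 4 mm over the bench. Origin: centre of its underside, at bench height.
- dish_green: GREEN plastic spill dish, round and shallow, fixed to the bench: outer diameter 82 mm, inner diameter 74 mm, rim 12 mm high over the bench, flat inner floor 4 mm over the bench. Origin: centre of its underside, at bench height.
- beaker: empty clear glass beaker, 70 mm in diameter, 85 mm tall, loose, standing on the bench at the left end of the work; not to be disturbed. Origin: centre of its underside. (A large mint-green photometer stands fixed on the bench well to the robot's right, clear of the work.)
- rack: grey cuvette rack holding ten clear cuvettes, 140 x 50 mm (its x, y) and 53 mm tall, loose, on the bench at the right end of the work; not to be disturbed. Origin: centre of its underside.
Things that resemble listed ones, but are neither listed nor needed, are in the scene too. What is shaped like the bottle_yellow but blue or purple is not meant. Of the things that look like the jar_blue, take the one that is farthest to the robot's right at the start.

How it is judged (in metres and radians):
At the end, for the whole second after the job is handed in: Each container stands upright (within 4 degrees) on the floor of the dish of its cap's colour, within 14 mm of its centre (anywhere inside the rim), underside 1 to 8 mm over the bench, released and at rest; beaker and rack are within 30 mm of their starts (horizontal distance between jar_red and dish_red below 0.014 m and z of jar_red in the frame of dish_red between 0.001 and 0.008 m and angle between each of jar_red, jar_blue, bottle_yellow, bottle_green's own z axis and vertical below 0.08 rad and linear speed of each of jar_red, jar_blue, bottle_yellow, bottle_green below 0.02 m/s and angular speed of each of jar_red, jar_blue, bottle_yellow, bottle_green below 0.2 rad/s and horizontal distance between jar_blue and dish_blue below 0.014 m and z of jar_blue in the frame of dish_blue between 0.001 and 0.008 m and horizontal distance between bottle_yellow and dish_yellow below 0.014 m and z of bottle_yellow in the frame of dish_yellow between 0.001 and 0.008 m and horizontal distance between bottle_green and dish_green below 0.014 m and z of bottle_green in the frame of dish_green between 0.001 and 0.008 m and distance of each of beaker, rack from where it was at the start of the episode below 0.03 m); the robot touches nothing.
It fails at once if a container is tipped more than 35 degrees (angle between any of jar_red, jar_blue, bottle_yellow, bottle_green's own z axis and vertical above 0.61 rad).
It fails at once if a container is let go of (or knocked up) with its underside more than 35 mm over the bench ((height (world z) of jar_red above 0.035 m and contact force between jar_red and the fingers below 0.02 N) or (height (world z) of jar_blue above 0.035 m and contact force between jar_blue and the fingers below 0.02 N) or (height (world z) of bottle_yellow above 0.035 m and contact force between bottle_yellow and the fingers below 0.02 N) or (height (world z) of bottle_green above 0.035 m and contact force between bottle_green and the fingers below 0.02 N)).
It fails at once if the beaker or the cuvette rack is pushed more than 30 mm from its place, or tipped over (distance of any of beaker, rack from where it was at the start of the episode above 0.03 m or angle between any of beaker, rack's own z axis and vertical above 0.4 rad).
It also fails if it takes over 112 s, if anything falls off the work surface, if the arm or the gripper's body presses on something with over 40 N, if the wrist force passes 120 N, or if a joint passes its speed limit or range.

### The arm

A 6-joint arm with a two-finger parallel gripper is mounted at the origin on the work surface. World frame = base frame: x ahead of the robot, y to its left, z up, the work surface at z = 0. Lengths are in mm, angles in rad, forces in N, time in s.
With the tool pointing down it reaches from about 350 to 775 mm from the base axis. Payload 7.3 kg.
Tool frame: the origin (TCP) lies at the very end of the fingers, on their centre line; the grasp point (between the pads) lies 19 mm behind it (bot.grip_point_offset is the distance from the TCP to the grasp point, in mm); z points along the fingers, y is the line along which they close (so a half turn about z gives the same grasp; the last joint's range is limited). The gripper opens to 92 mm and grips with 3 to 60 N. Pads are 19 mm wide; open, the fingers measure 130 mm over their backs; the gripper's body (75 mm by 190 mm) begins 47 mm behind the grasp point.
Start: joints at [-1.333, 0.342, 1.524, -0, 1.275, -0.146], TCP at [196.608, -486.816, 226.741] pointing down, gripper open.
Joint ranges: [-2.53, 2.53], [-0.77, 2.02], [0.04, 2.7], [-1, 4.14], [0.28, 2.66], [-3.11, 3.11]. Speed limits (rad/s): [2.57, 2.57, 3.14, 3.14, 3.14, 3.14].

### API

Orientations are given as [roll, pitch, yaw] about the fixed x, y, z axes, in that order (R = Rz(yaw) Ry(pitch) Rx(roll)).
In Python, from plant import bot gives the robot as it stands. The module is installed in compiled form; this text tells all that it offers.
- The arm moves only by the shell command python3 -m jog 'ROWS' [OPENING]. ROWS is JSON, a list of rows, each a list of 6 numbers: the shift along the tool's x, y, z in mm, then the turn, a rotation vector about the tool's x, y, z in rad. In form: [[dx, dy, dz, rx, ry, rz], ...]. A call has 1 to 12 rows; each row shifts and turns the commanded pose from where the row before left it, along the tool's axes as they then stand; what a row does not reach is not made up. A row lasts 1/10 s, in which the tool goes at most 50 mm and 8.59 degrees, less where a joint would pass 70% of its speed; a pose out of reach is approached as far as the arm can. A call with a gripper value outside its range is refused whole. OPENING is the opening in per cent of the stroke, from 0 (shut) to 100 (fully open), set as the call begins (- or left out, the last holds). The fingers move at their own pace and stop on an object; the grip force is fixed at half the most. Time passes only in rows, so rows that do not move let the fingers close. It gives the time, the measured TCP pose, the force, the opening and the grip force at its end, in the units of the state.
- bot.get_obs(): the state, without advancing time (a new reading comes with each control period).
- bot.capture(name): name is "scene" or "top"; returns the picture (384x512x3 uint8, red, green, blue); there is no depth.
- bot.camera_model(name): a dict with "fx", "fy", "cx", "cy" (pixels), "position" and "orientation" of the camera in the world. Camera axes: x right, y down, z forward; pixel columns grow to the right and rows downward; lengths in mm; the calibration is good to about 2 mm. A picture is of the moment at which its call begins. camera_model takes no time and is no camera call.
- bot.close_job(): hands the job in; it is judged then, once.
Trained networks look in the newest picture that a camera, given by its name, has taken for a name from the list of things; names that differ only in an ending like _2 or _b are one class to them, and where a whole thing is asked for, a point or a joint stands for the part that bears it (a point fixed in the world has none). Each returns a list of dicts, best first, with "p" (0 to 1); they miss things now and then, are a little off and sometimes report something else, mostly with a low value. They report only what shows in the picture. A call takes as long as a camera call. They do not tell look-alikes from the thing itself.
- bot.outline_of(target, camera): "mask" (384x512 bool, what is visible of it) and "pixel" ([column, row] in pixels, amid what is visible of it).
The state is a dict: "time": time; "joint_positions": joint angles; "dq": joint speeds; "tau": joint torques, N m; "tool_pos": TCP position; "tcp_rot": TCP orientation; "contact_force": force on the tool from outside, world axes, zero at the start; "moment": the same for the moment, N m; "grip_width": finger opening in mm; "finger_force": force on a finger pad.
Only numpy, scipy, OpenCV 4.12 (cv2) and the standard library are available. Lean on these libraries where they do the work, as an engineer would, in place of code of your own. Each camera call takes 0.05 s, during which the arm holds its last target. There are 200 camera calls.

## Working session

There is one attempt and no reset: what is moved stays moved. The work goes in short steps, Python scripts to look and compute and a shell command to move; the robot and the scene stay as the last step left them, time stands still between calls to the robot, and variables do not carry over. Pictures are saved under pics/ and viewed, at most 14 in all, crops included, and the job is handed in when it is done.

```bash
mkdir -p pics; cat > h.py <<'E'
import numpy as np,cv2
from plant import bot
from scipy.spatial.transform import Rotation as R
def ray(cam,px,z):
    m=bot.camera_model(cam); o=np.array(m["orientation"],float)
    M=o if o.shape==(3,3) else R.from_euler('xyz',o).as_matrix()
    p=np.array(m["position"],float)
    d=M@np.array([(px[0]-m["cx"])/m["fx"],(px[1]-m["cy"])/m["fy"],1.])
    return p+d*(z-p[2])/d[2]
def save(cam,name):
    im=bot.capture(cam); cv2.imwrite(f"pics/{name}.png",cv2.cvtColor(im,cv2.COLOR_RGB2BGR)); return im
E
python3 - <<'E'
from h import *
for c in("scene","top"):
    save(c,c+"0"); print(bot.camera_model(c))
    for n in "jar_red jar_blue bottle_yellow bottle_green dish_red dish_blue dish_yellow dish_green beaker rack".split():
        for r in bot.outline_of(n,c)[:4]:
            ys,xs=np.nonzero(r["mask"]); print(c,n,round(r["p"],2),np.round(r["pixel"]),[xs.min(),xs.max(),ys.min(),ys.max()])
print(bot.get_obs())
E
```

```text
{'fx': 360.63721454868164, 'fy': 360.63721454868164, 'cx': 257.3990868003536, 'cy': 198.33332599390968, 'position': array([1080.94720266, -445.54030953,  873.10404129]), 'orientation': array([-2.40840988, -0.00500936,  0.96206956])}
scene jar_red 0.72 [328. 161.] [np.int64(317), np.int64(336), np.int64(146), np.int64(176)]
scene jar_red 0.48 [282. 189.] [np.int64(270), np.int64(295), np.int64(179), np.int64(199)]
scene jar_blue 0.76 [188. 236.] [np.int64(172), np.int64(194), np.int64(222), np.int64(250)]
scene jar_blue 0.61 [178. 191.] [np.int64(170), np.int64(188), np.int64(178), np.int64(203)]
scene bottle_yellow 0.98 [234. 206.] [np.int64(228), np.int64(242), np.int64(192), np.int64(224)]
scene bottle_yellow 0.76 [210. 195.] [np.int64(201), np.int64(218), np.int64(181), np.int64(213)]
scene bottle_yellow 0.29 [258. 251.] [np.int64(247), np.int64(274), np.int64(240), np.int64(264)]
scene bottle_green 0.95 [202. 272.] [np.int64(193), np.int64(213), np.int64(258), np.int64(289)]
scene dish_red 0.57 [353. 200.] [np.int64(340), np.int64(366), np.int64(190), np.int64(211)]
scene dish_bl
[... 2136 characters left out ...]
p.int64(196)]
{'time': 1.1, 'joint_positions': array([-1.33298653e+00,  3.41968301e-01,  1.52408622e+00,  1.51389252e-06,
        1.27540813e+00, -1.46036937e-01]), 'dq': array([-0.00075145,  0.00018758,  0.00211271,  0.00111669,  0.00056922,
        0.00090137]), 'tau': array([ 1.54805599e-03, -4.31141639e+01, -2.44483066e+01,  7.19430693e-02,
        4.83412889e-02,  4.96898203e-07]), 'tool_pos': array([ 196.61578721, -486.81737159,  226.76179126]), 'tcp_rot': array([3.14146383e+00, 1.74845989e-05, 3.83846293e-01]), 'contact_force': array([-0.49576566, -0.9082502 ,  0.67979851]), 'moment': array([-0.0097052 ,  0.00199906, -0.02169954]), 'finger_force': 0.0, 'grip_width': 91.50350653645386}
```

View pics/top0.png

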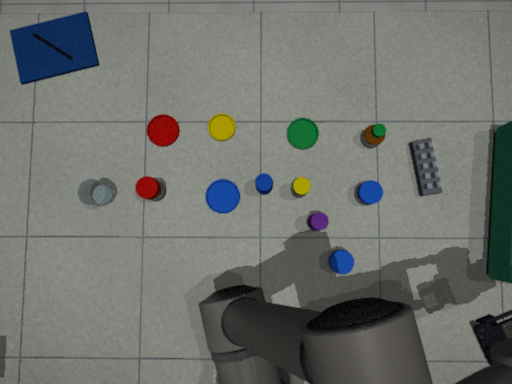

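View pics/scene0.png

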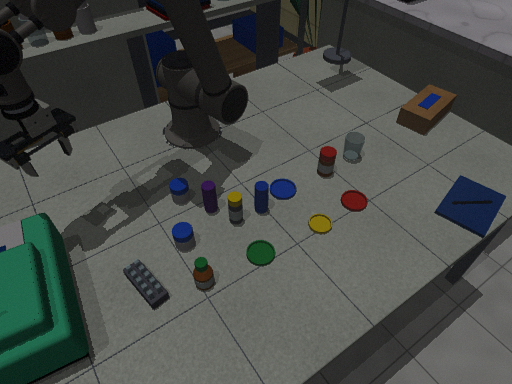

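```bash
cat >> h.py <<'E'
from scipy.optimize import least_squares
HUE={"red":((0,8),(172,180)),"blue":((105,128),),"yellow":((20,34),),"green":((48,85),)}
G={"jar_red":(27,71,95),"jar_blue":(29,40,64),"bottle_yellow":(21,82,106),"bottle_green":(16,76,100),
"dish_red":(42,0,12),"dish_blue":(44,0,12),"dish_yellow":(36,0,12),"dish_green":(41,0,12)}
def proj(cam,P):
    m=bot.camera_model(cam);M=R.from_euler('xyz',m["orientation"]).as_matrix()
    q=(np.asarray(P)-m["position"])@M
    return np.c_[q[:,0]/q[:,2]*m["fx"]+m["cx"],q[:,1]/q[:,2]*m["fy"]+m["cy"]]
def hullc(cam,xy,g):
    r,a,b=g;t=np.linspace(0,2*np.pi,40)
    P=np.array([[xy[0]+r*np.cos(u),xy[1]+r*np.sin(u),z] for z in(a,b) for u in t])
    h=cv2.convexHull(proj(cam,P).astype(np.float32)); m=cv2.moments(h)
    return np.array([m["m10"]/m["m00"],m["m01"]/m["m00"]]),m["m00"]
def blob(im,col,px,w=26):
    hsv=cv2.cvtColor(im,cv2.COLOR_RGB2HSV); k=np.zeros(im.shape[:2],np.uint8)
    for a,b in HUE[col]: k|=cv2.inRange(hsv,(a,120,40),(b,255,255))
    n,l,s,c=cv2.connectedComponentsWithStats(k)
    i=min((i for i in range(1,n) if s[i,4]>25),key=lambda i:np.hypot(*(c[i]-px)),default=None)
    return (c[i],s[i,4]) if i else (np.array(px)*np.nan,0)
def locate(im,cam,name,px,dz=0):
    r,a,b=G[name];g=(r,a+dz,b+dz)
    c,n=blob(im,name.split("_")[1],px)
    x0=ray(cam,c,b)[:2]
    s=least_squares(lambda q:hullc(cam,q,g)[0]-c,x0).x
    return s,n,hullc(cam,s,g)[1],c
E
cat > loc.py <<'E'
from h import *
T=dict(jar_red=(148,187),jar_blue=(369,192),bottle_yellow=(301,186),bottle_green=(378,130),dish_red=(163,130),dish_blue=(222,196),dish_yellow=(221,127),dish_green=(302,133))
S=dict(jar_red=(328,153),jar_blue=(183,230),bottle_yellow=(235,200),bottle_green=(201,264),dish_red=(353,200),dish_blue=(283,190),dish_yellow=(320,223),dish_green=(260,252))
for cam,D in(("top",T),("scene",S)):
    im=cv2.cvtColor(cv2.imread(f"pics/{cam}0.png"),cv2.COLOR_BGR2RGB)
    for n,p in D.items():
        s,k,a,c=locate(im,cam,n,p); print(cam,n,s.round(1),"px",k,"model",round(a),c.round(1))
for p,z in(((264,183),106),((318,221),106),((341,261),64),((91,191),40),((427,167),50)): print(p,ray("top",p,z).round(0))
E
python3 loc.py
```

```text
top jar_red [468.  269.4] px 427 model 455 [147.3 187.5]
top jar_blue [ 461.2 -268.2] px 469 model 498 [369.8 191.9]
top bottle_yellow [471.5 -97.4] px 257 model 270 [301.  185.7]
top bottle_green [ 606.1 -284.3] px 144 model 182 [378.6 130.2]
top dish_red [626.4 254.4] px 799 model 846 [162.6 130. ]
top dish_blue [454.8  96.7] px 910 model 945 [222.3 195.8]
top dish_yellow [635.  101.9] px 601 model 622 [221.2 126.6]
top dish_green [ 617.8 -108.3] px 755 model 811 [302.4 133.1]
scene jar_red [467.6 271.3] px 220 model 228 [327.6 153.6]
scene jar_blue [ 459.7 -267.5] px 350 model 377 [181.8 231.9]
scene bottle_yellow [471.  -96.6] px 188 model 202 [234.5 198.7]
scene bottle_green [ 599.2 -280.3] px 105 model 176 [200.4 262.1]
scene dish_red [624.7 256.6] px 443 model 464 [353.7 200. ]
scene dish_blue [457.7  94.4] px 431 model 469 [282.4 188.4]
scene dish_yellow [634.2 102.7] px 382 model 403 [319.8 223.2]
scene dish_green [ 616.9 -106.9] px 527 model 613 [260.3 252.1]
(264, 183) [477. -11. 106.]
(318, 221) [ 388. -136.  106.]
(341, 261) [ 295. -194.   64.]
(91, 191) [463. 422.  40.]
(427, 167) [ 523. -410.   50.]
```

```bash
python3 -m jog '[[0,0,0,0,0,0.128],[0,0,0,0,0,0.128],[0,0,0,0,0,0.128],[45,-22.5,0,0,0,0],[45,-22.5,0,0,0,0],[45,-22.5,0,0,0,0],[45,-22.5,0,0,0,0],[45,-22.5,0,0,0,0],[45,-22.5,0,0,0,0],[45,-22.5,0,0,0,0],[45,-22.5,0,0,0,0],[45,-22.5,0,0,0,0]]' 65
```

```text
time: 2.3
tool_pos: [600.8, -284.4, 226.8]
tcp_rot: [3.141, -0.0, -0.0]
contact_force: [-0.1, -1.0, 0.3]
grip_width: 59.5
finger_force: 0.0
```

```bash
python3 - <<'E'
from h import *
import h
for cam,p in(("top",(378,130)),("scene",(201,264))):
    im=cv2.cvtColor(cv2.imread(f"pics/{cam}0.png"),cv2.COLOR_BGR2RGB)
    hsv=cv2.cvtColor(im,cv2.COLOR_RGB2HSV); k=cv2.inRange(hsv,(38,60,20),(95,255,255))
    n,l,s,c=cv2.connectedComponentsWithStats(k); i=min(range(1,n),key=lambda i:np.hypot(*(c[i]-p)))
    print(cam,c[i],s[i], least_squares(lambda q:hullc(cam,q,G["bottle_green"])[0]-c[i],[605,-283]).x)
E
```

```text
top [378.43312102 130.36305732] [372 124  14  14 157] [ 605.80246444 -284.37986966]
scene [200.66060606 263.96363636] [194 257  14  15 165] [ 604.32142804 -282.37601379]
```

```bash
python3 -m jog '[[4,-1,25,0,0,0],[0,0,30,0,0,0],[0,0,30,0,0,0],[0,0,30,0,0,0],[0,0,25,0,0,0],[0,0,17,0,0,0],[0,0,0,0,0,0]]' && python3 -m jog '[[0,0,0,0,0,0],[0,0,0,0,0,0],[0,0,0,0,0,0],[0,0,0,0,0,0],[0,0,0,0,0,0],[0,0,0,0,0,0],[0,0,0,0,0,0]]' 0
```

```text
time: 3.0
tool_pos: [601.5, -283.7, 66.6]
tcp_rot: [-3.139, 0.005, -0.0]
contact_force: [-0.1, 0.5, -0.6]
grip_width: 59.7
finger_force: 0.0
time: 3.7
tool_pos: [603.6, -284.8, 70.7]
tcp_rot: [3.141, -0.001, -0.0]
contact_force: [-1.2, 1.2, 5.5]
grip_width: 31.3
finger_force: 30.0
```

```bash
python3 -m jog '[[0,0,8,0,0,0],[0,0,-8,0,0,0],[0,0,-15,0,0,0],[0,0,-20,0,0,0],[0,0,-15,0,0,0]]' >/dev/null; python3 -c "
from plant import bot
o=bot.get_obs();print(o['tool_pos'],o['grip_width'],o['contact_force'],o['finger_force'])"
```

```text
[ 603.0434194  -284.92454107  120.68938035] 31.3195544432917 [-0.09433516 -0.8212056  -1.29550096] 29.999630749225616
```

```bash
python3 -m jog '[[1,-15,0,0,0,0],[2,-27,0,0,0,0],[2,-30,0,0,0,0],[2,-30,0,0,0,0],[2,-30,0,0,0,0],[2,-25,0,0,0,0],[2,-15,0,0,0,0],[0.5,-4,0,0,0,0],[0,0,0,0,0,0],[0,0,0,0,0,0],[0,0,0,0,0,0]]'; python3 - <<'E'
from h import *
im=save("scene","g1"); s=im[200:300,200:320]; cv2.imwrite("pics/g1c.png",cv2.resize(s[:,:,::-1],None,fx=5,fy=5,interpolation=2))
o=bot.get_obs();print(o['tool_pos'],o['contact_force'])
E
```

```text
time: 5.3
tool_pos: [616.6, -109.9, 119.6]
tcp_rot: [3.141, 0.0, -0.002]
contact_force: [0.8, -0.2, -2.1]
grip_width: 31.4
finger_force: 30.0
[ 616.53546937 -109.79920855  119.58430728] [ 0.32553551 -0.43747474 -1.59734026]
```

View pics/g1c.png

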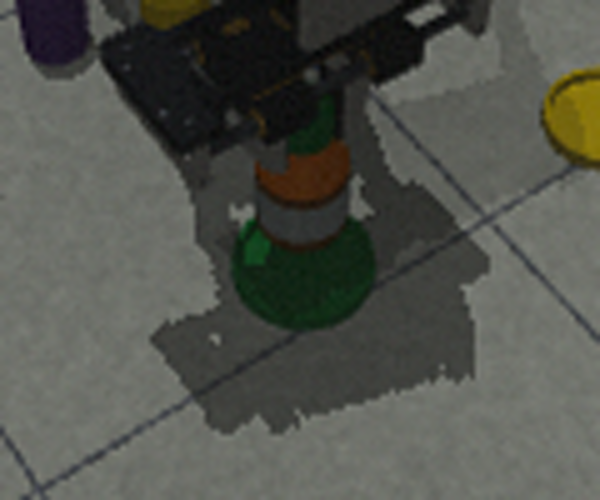

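```bash
python3 - <<'E'
from h import *
t=np.linspace(0,6.28,60)
for z in(35,42,49):print(z,proj("scene",np.c_[617+26*np.cos(t),-109+26*np.sin(t),z+0*t]).max(0))
E
python3 -m jog '[[0,-1,12,0,0,0],[0,0,15,0,0,0],[0,0,6,0,0,0],[0,0,0,0,0,0],[0,0,0,0,0,0]]'
```

```text
35 [269.08023358 254.64804778]
42 [269.15355438 253.22836839]
49 [269.22764104 251.79359617]
time: 5.85
tool_pos: [616.8, -107.8, 86.7]
tcp_rot: [3.141, -0.0, -0.0]
contact_force: [-0.1, -0.7, -1.4]
grip_width: 31.6
finger_force: 30.0
```

```bash
python3 -m jog '[[0,0,4,0,0,0],[0,0,4,0,0,0],[0,0,2,0,0,0],[0,0,0,0,0,0],[0,0,0,0,0,0]]'; python3 -m jog '[[0,0,1,0,0,0],[0,0,0,0,0,0],[0,0,0,0,0,0]]'
```

```text
time: 6.35
tool_pos: [616.7, -107.7, 76.8]
tcp_rot: [3.141, -0.0, -0.0]
contact_force: [0.7, 0.2, -0.8]
grip_width: 31.6
finger_force: 30.0
time: 6.65
tool_pos: [616.7, -107.7, 75.8]
tcp_rot: [3.142, -0.0, -0.0]
contact_force: [0.3, -0.5, -2.2]
grip_width: 30.9
finger_force: 30.0
```

```bash
python3 -m jog '[[0,0,1,0,0,0],[0,0,0,0,0,0],[0,0,0,0,0,0]]'; python3 -m jog '[[0,0,1,0,0,0],[0,0,0,0,0,0],[0,0,0,0,0,0]]'
```

```text
time: 6.95
tool_pos: [616.7, -107.7, 74.7]
tcp_rot: [3.142, 0.0, -0.0]
contact_force: [0.4, 0.7, -2.2]
grip_width: 31.3
finger_force: 30.0
time: 7.25
tool_pos: [616.7, -107.7, 73.7]
tcp_rot: [3.142, 0.0, -0.0]
contact_force: [0.4, 0.6, -2.8]
grip_width: 31.0
finger_force: 30.0
```

```bash
for i in 1 2; do python3 -m jog '[[0,0,1,0,0,0],[0,0,0,0,0,0],[0,0,0,0,0,0]]'|grep -E 'pos|cont'; done
```

```text
tool_pos: [616.7, -107.7, 72.7]
contact_force: [-0.1, 0.8, -2.1]
tool_pos: [616.7, -107.7, 71.7]
contact_force: [-0.1, 0.5, -1.1]
```

```bash
for i in 1 2; do python3 -m jog '[[0,0,1,0,0,0],[0,0,0,0,0,0],[0,0,0,0,0,0]]'|grep -E 'pos|cont'; done; python3 - <<'E'
from h import *
im=save("scene","g2"); s=im[200:300,200:320]; cv2.imwrite("pics/g2c.png",cv2.resize(s[:,:,::-1],None,fx=5,fy=5,interpolation=2))
E
```

```text
tool_pos: [616.9, -107.7, 71.5]
contact_force: [-2.1, 0.9, 6.3]
tool_pos: [617.2, -107.7, 71.6]
contact_force: [-4.4, 1.1, 12.2]
```

View pics/g2c.png

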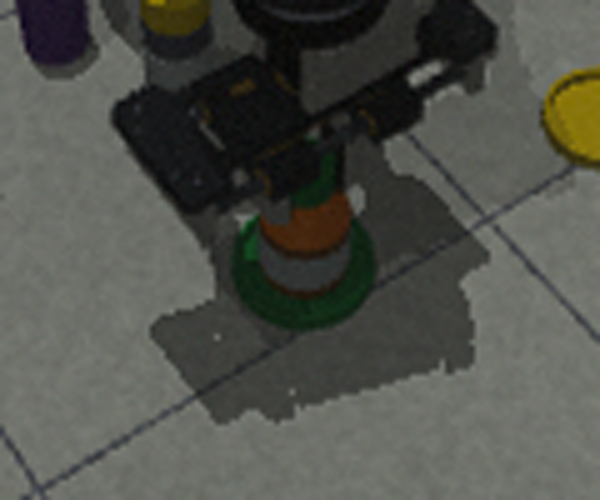

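```bash
python3 -m jog '[[0,0,-1.5,0,0,0],[0,0,0,0,0,0]]'; python3 -m jog '[[0,0,0,0,0,0],[0,0,0,0,0,0],[0,0,0,0,0,0],[0,0,0,0,0,0],[0,0,-10,0,0,0],[0,0,-25,0,0,0],[0,0,-40,0,0,0],[0,0,-40,0,0,0],[0,0,-30,0,0,0],[-20,0,0,0,0,0],[-40,-3,0,0,0,0],[-40,-4,0,0,0,0]]' 65;  python3 -m jog '[[-30,-4,0,0,0,0],[-16,0,0,0,0,0],[0,0,0,0,0,0],[0,0,0,0,0,0]]'; python3 - <<'E'
from h import *
im=save("scene","y0")
for n,p in(("bottle_green",(261,235)),("bottle_yellow",(235,200))):print(n,locate(im,"scene",n,p,4 if 'green' in n else 0))
E
```

```text
time: 8.7
tool_pos: [616.8, -107.7, 71.5]
tcp_rot: [3.141, -0.001, -0.0]
contact_force: [-1.0, 1.3, 4.3]
grip_width: 31.5
finger_force: 30.0
time: 9.9
tool_pos: [515.6, -100.6, 216.8]
tcp_rot: [3.141, -0.001, -0.0]
contact_force: [-0.4, 0.4, 0.5]
grip_width: 59.5
finger_force: 0.0
time: 10.3
tool_pos: [471.4, -96.9, 217.2]
tcp_rot: [3.141, -0.002, -0.001]
contact_force: [-0.3, -0.1, -0.4]
grip_width: 59.7
finger_force: 0.0
bottle_green (array([ 609.29875179, -101.78475161]), np.int32(94), 152.45407444029115, array([260.5212766 , 231.45744681]))
bottle_yellow (array([470.94211444, -96.77180135]), np.int32(187), 201.98512636730447, array([234.42780749, 198.76470588]))
```

```bash
python3 -m jog '[[0,0,20,0,0,0],[0,0,35,0,0,0],[0,0,35,0,0,0],[0,0,30,0,0,0],[0,0,22,0,0,0],[0,0,12,0,0,0],[0,0,5,0,0,0],[0,0,2,0,0,0],[0,0,0,0,0,0],[0,0,0,0,0,0]]'; python3 -m jog '[[0,0,0,0,0,0],[0,0,0,0,0,0],[0,0,0,0,0,0],[0,0,0,0,0,0],[0,0,0,0,0,0],[0,0,0,0,0,0],[0,0,0,0,0,0]]' 0
```

```text
time: 11.35
tool_pos: [471.3, -96.8, 55.8]
tcp_rot: [3.141, -0.001, -0.0]
contact_force: [0.0, -0.7, -0.4]
grip_width: 59.5
finger_force: 0.0
time: 12.05
tool_pos: [471.0, -96.8, 55.6]
tcp_rot: [3.141, -0.001, -0.0]
contact_force: [-0.5, -0.5, 7.0]
grip_width: 41.6
finger_force: 30.0
```

```bash
python3 -m jog '[[0,0,-5,0,0,0],[0,0,-15,0,0,0],[0,0,-30,0,0,0],[0,0,-35,0,0,0],[0,0,-30,0,0,0],[0,0,-15,0,0,0],[10,-13,0,0,0,0],[20,-24,0,0,0,0],[25,-30,0,0,0,0],[25,-30,0,0,0,0],[25,-30,0,0,0,0],[25,-30,0,0,0,0]]';  python3 -m jog '[[20,-24,0,0,0,0],[10,-13,0,0,0,0],[3.5,-5,0,0,0,0],[0,0,10,0,0,0],[0,0,25,0,0,0],[0,0,30,0,0,0],[0,0,30,0,0,0],[0,0,15,0,0,0],[0,0,7,0,0,0],[0,0,3,0,0,0],[0,0,0,0,0,0],[0,0,0,0,0,0]]'
```

```text
time: 13.25
tool_pos: [601.0, 61.8, 184.7]
tcp_rot: [3.142, 0.001, -0.0]
contact_force: [-0.3, -0.5, -0.8]
grip_width: 41.7
finger_force: 30.0
time: 14.45
tool_pos: [634.8, 102.1, 66.3]
tcp_rot: [3.142, -0.002, -0.0]
contact_force: [0.0, -0.1, -1.1]
grip_width: 41.8
finger_force: 30.0
```

Expected floor contact near TCP z ≈ 60.

```bash
python3 -m jog '[[0,0,2,0,0,0],[0,0,2,0,0,0],[0,0,1,0,0,0],[0,0,0,0,0,0],[0,0,0,0,0,0]]'; for i in 1 2 3; do python3 -m jog '[[0,0,1,0,0,0],[0,0,0,0,0,0],[0,0,0,0,0,0]]'|grep -E 'pos|cont'; done
```

```text
time: 14.95
tool_pos: [634.2, 102.4, 60.2]
tcp_rot: [3.141, -0.0, -0.0]
contact_force: [0.1, 0.9, -1.4]
grip_width: 41.9
finger_force: 30.0
tool_pos: [634.5, 102.4, 59.6]
contact_force: [-1.4, 0.3, 2.6]
tool_pos: [634.6, 102.3, 59.6]
contact_force: [-2.7, -1.1, 7.9]
tool_pos: [634.7, 102.3, 59.6]
contact_force: [-5.0, -0.7, 13.1]
```

```bash
python3 -m jog '[[0,0,-2.2,0,0,0],[0,0,0,0,0,0]]'; python3 -m jog '[[0,0,0,0,0,0],[0,0,0,0,0,0],[0,0,0,0,0,0],[0,0,0,0,0,0],[0,0,-10,0,0,0],[0,0,-25,0,0,0],[0,0,-40,0,0,0],[0,0,-40,0,0,0],[0,0,-30,0,0,0],[-15,-15,0,0,0,0],[-28,-28,0,0,0,0],[-30,-30,0,0,0,0]]' 80;  python3 -m jog '[[-30,-30,0,0,0,0],[-30,-30,0,0,0,0],[-22,-22,0,0,0,0],[-11,-12,0,0,0,0],[0,0,0,0,0,0],[0,0,0,0,0,0]]'; python3 - <<'E'
from h import *
im=save("scene","r0")
for n,p in(("bottle_yellow",(320,200)),("jar_red",(328,153))):print(n,locate(im,"scene",n,p,4 if 'yel' in n else 0))
E
```

```text
time: 16.05
tool_pos: [634.4, 102.3, 59.6]
tcp_rot: [3.141, -0.001, -0.0]
contact_force: [0.3, -0.9, 6.4]
grip_width: 41.6
finger_force: 30.0
time: 17.25
tool_pos: [560.8, 175.5, 205.3]
tcp_rot: [-3.141, -0.001, -0.002]
contact_force: [1.0, 1.0, 0.1]
grip_width: 73.3
finger_force: 0.0
time: 17.85
tool_pos: [469.0, 269.1, 204.8]
tcp_rot: [3.141, -0.001, 0.0]
contact_force: [0.4, 0.1, 0.6]
grip_width: 73.3
finger_force: 0.0
bottle_yellow (array([634.3715124 , 103.26498282]), np.int32(196), 211.05159630300477, array([324.25510204, 203.17857143]))
jar_red (array([467.77994056, 271.28105276]), np.int32(205), 228.2601687218994, array([327.65365854, 153.61463415]))
```

```bash
python3 -m jog '[[-1,-1,20,0,0,0],[0,0,35,0,0,0],[0,0,35,0,0,0],[0,0,30,0,0,0],[0,0,22,0,0,0],[0,0,14,0,0,0],[0,0,6,0,0,0],[0,0,1,0,0,0],[0,0,0,0,0,0],[0,0,0,0,0,0]]'; python3 -m jog '[[0,0,0,0,0,0],[0,0,0,0,0,0],[0,0,0,0,0,0],[0,0,0,0,0,0],[0,0,0,0,0,0],[0,0,0,0,0,0],[0,0,0,0,0,0]]' 0
```

```text
time: 18.9
tool_pos: [468.1, 270.4, 42.3]
tcp_rot: [-3.141, -0.002, -0.001]
contact_force: [0.5, -0.2, 0.0]
grip_width: 73.6
finger_force: 0.0
time: 19.6
tool_pos: [467.4, 270.4, 41.7]
tcp_rot: [-3.142, -0.0, -0.0]
contact_force: [-0.6, -0.9, 5.8]
grip_width: 53.6
finger_force: 30.0
```

```bash
python3 -m jog '[[0,0,-5,0,0,0],[0,0,-20,0,0,0],[0,0,-20,0,0,0],[12,0,-5,0,0,0],[24,3,0,0,0,0],[30,3,0,0,0,0],[30,3,0,0,0,0],[30,3,0,0,0,0],[20,2,0,0,0,0],[9,1,0,0,0,0],[3,0,0,0,0,0],[0,0,0,0,0,0]]';  python3 -m jog '[[0,0,0,0,0,0],[0,0,8,0,0,0],[0,0,15,0,0,0],[0,0,13,0,0,0],[0,0,6,0,0,0],[0,0,2,0,0,0],[0,0,1,0,0,0],[0,0,0,0,0,0],[0,0,0,0,0,0]]'; for i in 1 2 3; do python3 -m jog '[[0,0,1,0,0,0],[0,0,0,0,0,0],[0,0,0,0,0,0]]'|grep -E 'pos|cont'; done
```

```text
time: 20.8
tool_pos: [624.5, 255.4, 90.8]
tcp_rot: [3.141, 0.002, -0.0]
contact_force: [0.3, 0.2, -2.3]
grip_width: 53.7
finger_force: 30.0
time: 21.7
tool_pos: [625.6, 255.4, 46.8]
tcp_rot: [-3.141, -0.001, -0.0]
contact_force: [-0.7, 0.1, -1.9]
grip_width: 53.3
finger_force: 30.0
tool_pos: [625.6, 255.4, 45.8]
contact_force: [-1.2, -0.0, -0.4]
tool_pos: [625.7, 255.4, 45.7]
contact_force: [-1.8, -1.7, 4.9]
tool_pos: [625.7, 255.4, 45.7]
contact_force: [-4.2, -2.4, 10.4]
```

```bash
python3 -m jog '[[0,0,-2,0,0,0],[0,0,0,0,0,0]]'|grep cont; python3 -m jog '[[0,0,0,0,0,0],[0,0,0,0,0,0],[0,0,0,0,0,0],[0,0,0,0,0,0],[0,0,-10,0,0,0],[0,0,-25,0,0,0],[0,0,-40,0,0,0],[0,0,-40,0,0,0],[0,0,-35,0,0,0],[0,0,-10,0,0,0],[0,0,0,0,0,0]]' 85;  python3 - <<'E'
from h import *
im=save("top","b0")
for n,p in(("bottle_yellow",(218,120)),("jar_red",(160,122)),("bottle_green",(304,125)),("jar_blue",(369,192)),("dish_blue",(222,196))):print(n,locate(im,"top",n,p,0 if 'blue' in n else 4))
print(bot.get_obs()['joint_positions'])
E
```

```text
contact_force: [-1.3, 0.1, 3.1]
time: 23.9
tool_pos: [626.0, 255.6, 207.9]
tcp_rot: [-3.14, -0.004, -0.0]
contact_force: [0.6, 1.2, -0.4]
grip_width: 78.2
finger_force: 0.0
bottle_yellow (array([618.75106555,  94.77640984]), np.int32(568), 281.61487540672533, array([220.10211268, 124.21126761]))
jar_red (array([610.57352027, 241.05014434]), np.int32(706), 452.3062032784219, array([160.19830028, 128.70396601]))
bottle_green (array([ 600.07720334, -103.24759744]), np.int32(477), 169.02435088949278, array([302.99580713, 132.37106918]))
jar_blue (array([ 461.26789963, -268.01519831]), np.int32(468), 497.95004214765504, array([369.84401709, 191.8525641 ]))
dish_blue (array([454.82432195,  96.69921022]), np.int32(911), 944.9460270331474, array([222.29088913, 195.82327113]))
[ 2.74383752e-01  6.41670399e-01  1.08484048e+00 -8.36958231e-05
  1.41456920e+00  1.84542037e+00]
```

View pics/b0.png

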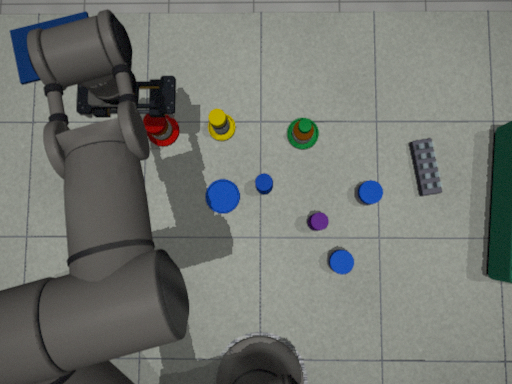

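```bash
python3 -m jog '[[-10,25,0,0,0,0],[-14,44,0,0,0,0],[-14,46,0,0,0,0],[-14,46,0,0,0,0],[-14,46,0,0,0,0],[-14,46,0,0,0,0],[-14,46,0,0,0,0],[-14,46,0,0,0,0],[-14,46,0,0,0,0],[-14,46,0,0,0,0],[-14,46,0,0,0,0],[-14,40,0,0,0,0]]' 85;  python3 -m jog '[[0,0,0,0,0,-0.1428],[0,0,0,0,0,-0.1428],[0,0,0,0,0,-0.1428],[0,0,0,0,0,-0.1428],[0,0,0,0,0,-0.1428],[0,0,0,0,0,-0.1428],[0,0,0,0,0,-0.1428],[0,0,0,0,0,-0.1428],[0,0,0,0,0,-0.1428],[0,0,0,0,0,-0.1428],[0,0,0,0,0,-0.1428],[0,0,0,0,0,0]]'
```

```text
time: 25.15
tool_pos: [459.3, -269.1, 203.2]
tcp_rot: [-3.139, 0.003, -0.001]
contact_force: [0.3, 0.4, 1.1]
grip_width: 78.3
finger_force: 0.0
time: 26.35
tool_pos: [460.3, -267.0, 203.3]
tcp_rot: [-3.138, -0.002, 1.572]
contact_force: [0.2, 0.7, 0.3]
grip_width: 77.9
finger_force: 0.0
```

```bash
python3 -m jog '[[-1,0,20,0,0,0],[0,0,35,0,0,0],[0,0,40,0,0,0],[0,0,35,0,0,0],[0,0,25,0,0,0],[0,0,15,0,0,0],[0,0,7,0,0,0],[0,0,2,0,0,0],[0,0,0,0,0,0],[0,0,0,0,0,0]]'; python3 -m jog '[[0,0,0,0,0,0],[0,0,0,0,0,0],[0,0,0,0,0,0],[0,0,0,0,0,0],[0,0,0,0,0,0],[0,0,0,0,0,0],[0,0,0,0,0,0]]' 0
```

```text
time: 27.35
tool_pos: [461.6, -268.9, 27.2]
tcp_rot: [3.14, 0.001, 1.57]
contact_force: [-0.1, -0.1, 0.5]
grip_width: 78.0
finger_force: 0.0
time: 28.05
tool_pos: [461.2, -268.7, 26.8]
tcp_rot: [3.141, 0.0, 1.571]
contact_force: [-1.3, 0.5, 6.2]
grip_width: 57.3
finger_force: 30.0
```

```bash
python3 -m jog '[[0,0,-5,0,0,0],[0,0,-20,0,0,0],[0,0,-35,0,0,0],[0,0,-40,0,0,0],[0,0,-25,0,0,0],[0,0,-10,0,0,0],[15,0,0,0,0,0],[30,-1,0,0,0,0],[40,-1,0,0,0,0],[40,-1,0,0,0,0],[40,-1,0,0,0,0],[40,-1,0,0,0,0]]';  python3 -m jog '[[40,-1,0,0,0,0],[40,0,0,0,0,0],[40,0,0,0,0,0],[25,0,0,0,0,0],[12,0,0,0,0,0],[3,0,0,0,0,0],[0,0,0,0,0,0],[0,0,0,0,0,0]]'
```

```text
time: 29.25
tool_pos: [454.3, -60.9, 159.3]
tcp_rot: [-3.138, -0.001, 1.57]
contact_force: [1.6, 0.4, -1.1]
grip_width: 57.6
finger_force: 30.0
time: 30.05
tool_pos: [455.1, 95.5, 161.0]
tcp_rot: [-3.141, 0.0, 1.57]
contact_force: [-0.1, -0.4, -0.9]
grip_width: 57.8
finger_force: 30.0
```

Lower towards TCP z ≈ 31.

```bash
python3 -m jog '[[0.5,0,15,0,0,0],[0,0,30,0,0,0],[0,0,35,0,0,0],[0,0,25,0,0,0],[0,0,13,0,0,0],[0,0,6,0,0,0],[0,0,3,0,0,0],[0,0,0,0,0,0],[0,0,0,0,0,0],[0,0,0,0,0,0]]'|grep -E 'pos|cont'; for i in 1 2 3; do python3 -m jog '[[0,0,1,0,0,0],[0,0,0,0,0,0],[0,0,0,0,0,0]]'|grep -E 'pos|cont'; done
```

```text
tool_pos: [455.7, 96.8, 35.1]
contact_force: [-0.3, -0.1, -1.7]
tool_pos: [455.3, 96.9, 33.5]
contact_force: [-0.4, -0.1, -1.2]
tool_pos: [455.2, 96.9, 32.3]
contact_force: [-0.7, 0.7, -0.9]
tool_pos: [455.2, 96.9, 31.3]
contact_force: [0.2, 0.7, -1.7]
```

```bash
for i in 1 2; do python3 -m jog '[[0,0,1,0,0,0],[0,0,0,0,0,0],[0,0,0,0,0,0]]'|grep -E 'pos|cont'; done
```

```text
tool_pos: [455.3, 96.9, 30.8]
contact_force: [-1.5, -0.4, 6.5]
tool_pos: [455.3, 96.9, 30.7]
contact_force: [-4.8, -0.3, 16.8]
```

```bash
python3 -m jog '[[0,0,-1.5,0,0,0],[0,0,0,0,0,0]]'|grep cont; python3 -m jog '[[0,0,0,0,0,0],[0,0,0,0,0,0],[0,0,0,0,0,0],[0,0,0,0,0,0],[0,0,-10,0,0,0],[0,0,-25,0,0,0],[0,0,-40,0,0,0],[0,0,-45,0,0,0],[0,0,-45,0,0,0],[0,0,-30,0,0,0]]' 85; python3 -m jog '[[-30,0,0,0,0,0],[-45,0,0,0,0,0],[-45,0,0,0,0,0],[-45,0,0,0,0,0],[-45,0,0,0,0,0],[-45,0,0,0,0,0],[-45,0,0,0,0,0],[-45,0,0,0,0,0],[-30,0,0,0,0,0],[0,0,0,0,0,0],[0,0,0,0,0,0]]'; python3 - <<'E'
from h import *
im=save("top","e"); cv2.imwrite("pics/ec.png",cv2.resize(im[90:240,60:460,::-1],None,fx=2,fy=2))
im=save("scene","es"); cv2.imwrite("pics/esc.png",cv2.resize(im[110:300,110:400,::-1],None,fx=2.7,fy=2.7))
E
```

```text
contact_force: [-0.2, -0.0, -1.9]
time: 33.75
tool_pos: [455.8, 97.0, 230.0]
tcp_rot: [3.137, -0.0, 1.571]
contact_force: [0.9, -0.5, -0.2]
grip_width: 77.8
finger_force: 0.0
time: 34.85
tool_pos: [454.7, -278.1, 226.1]
tcp_rot: [-3.141, -0.001, 1.569]
contact_force: [-1.3, 0.4, -0.3]
grip_width: 78.2
finger_force: 0.0
```

View pics/ec.png

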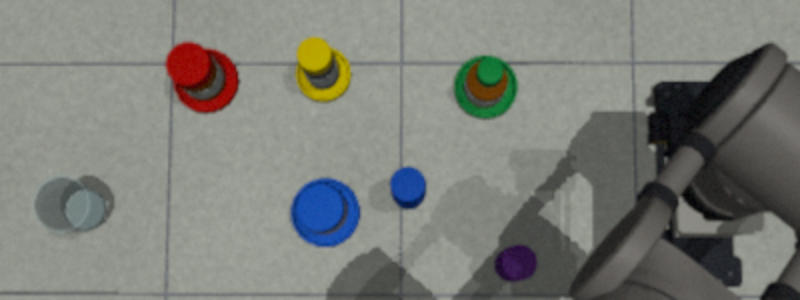

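View pics/esc.png

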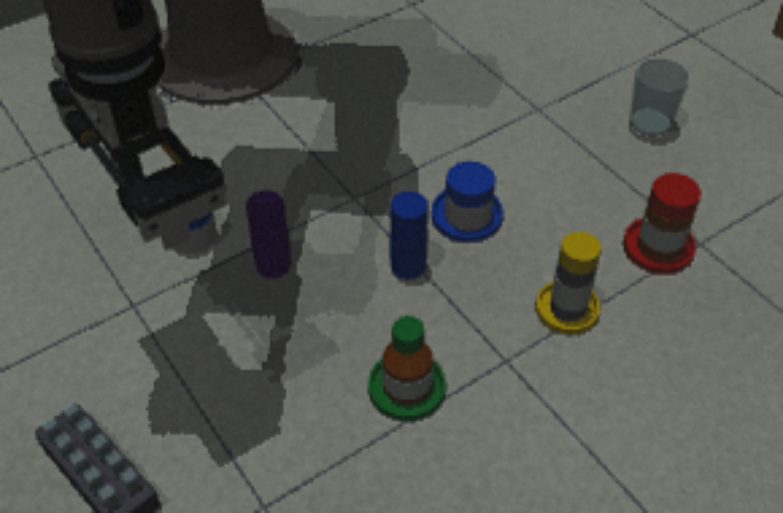

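```bash
python3 -c "
from plant import bot
print(bot.close_job())"
```

```text
the job is handed in; nothing more can be done
None
```

I put all four containers upright in the dishes matching their cap colours and handed the job in at about 35 s. The final pictures show each one standing inside its rim, with the beaker and rack apparently undisturbed; the hand-in returned no verdict.

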